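# Trip the guarded riveter lever through the window

## Robot

A 6-joint arm with a two-finger parallel gripper is mounted at the origin on the work surface. World frame = base frame: x ahead of the robot, y to its left, z up, the work surface at z = 0. Lengths are in mm, angles in rad, forces in N, time in s.
With the tool pointing down it reaches from about 275 to 750 mm from the base axis. Payload 10.2 kg.
Tool frame: the origin (TCP) lies midway between the tips of the shut fingers; the grasp point (between the pads) lies 19 mm behind it; z points along the fingers, y is the line along which they close (so a half turn about z gives the same grasp; the last joint's range is limited). The gripper opens to 85 mm and grips with 20 to 120 N. Pads are 22 mm wide; open, the fingers measure 114 mm over their backs; the gripper's body (76 mm by 85 mm) begins 54 mm behind the grasp point. The pads swing forward as they close: fully open they stand 13 mm farther back than shut.
Start: joints at [-1.358, 0.313, 1.498, -0, 1.331, -0.223], TCP at [221.61, -475.941, 231.294] pointing down, gripper open.
Joint ranges: [-2.94, 2.94], [-0.97, 2.17], [0.19, 2.56], [-1.23, 4.37], [0.02, 3.11], [-2.88, 2.88]. Speed limits (rad/s): [2.39, 2.39, 3.01, 3.14, 3.14, 3.14].

## Interface

Orientations are given as a unit quaternion [w, x, y, z].
In Python, from rig import ctrl gives the robot as it stands.
- The arm moves only by the tool send_rows, never from a script. Its argument "targets" is a list of rows, each an object with "offset": the shift along the world's x, y, z in cm, a list of three; "spin": the turn about the world's z in rad. A call has 1 to 8 rows; each row is the pose to reach, as a shift and turn from the pose commanded when the call began; what a row does not reach only later rows make up. A row lasts 1/12 s, in which the tool goes at most 41.7 mm and 7.16 degrees, less where a joint would pass 70% of its speed; a pose out of reach is approached as far as the arm can. A call with a gripper value outside its range is refused whole. "grip" is the opening, from 0 (shut) to 1 (fully open), set as the call begins (left out, the last holds). The fingers move at their own pace and stop on an object; "squeeze" is the grip in N (left out, the last holds). Time passes only in rows, so rows that repeat a pose let the fingers close. It gives the time, the measured TCP pose, the force, the opening and the grip force at its end, in the units of the state.
- ctrl.sense(): the state, without advancing time (a new reading comes with each control period).
- ctrl.capture(name): name is "scene" or "top" or "wrist"; returns (picture, depth): 420x560x3 uint8, red, green, blue; 420x560 float32, mm along the optical axis (not along the pixel's ray), 0 where there is no reading.
- ctrl.calibration(name): a dict with "fx", "fy", "cx", "cy" (pixels), "k1" (the pictures are not rectified: a ray, as slopes to the right and down, at radius r is drawn at 1 + k1 r^2 times it, then the intrinsics apply), "view" (4x4, takes a point from world to camera coordinates); the wrist camera has in their place "mount" (4x4, takes a point from camera to tool coordinates, whose origin is the TCP and whose axes are the flange's). Camera axes: x right, y down, z forward; pixel columns grow to the right and rows downward; lengths in mm; the calibration is good to about 2 mm. A picture is of the moment at which its call begins: read the wrist's pose just before it. calibration takes no time and is no camera call.
- ctrl.finish_job(): hands the job in; it is judged then, once.
Trained networks look in the newest picture that a camera, given by its name, has taken for a name from the list of things; names that differ only in an ending like _2 or _b are one class to them, and where a whole thing is asked for, a point or a joint stands for the part that bears it (a point fixed in the world has none). Each returns a list of dicts, best first, with "conf" (0 to 1); they miss things now and then, are a little off and sometimes report something else, mostly with a low value. They report only what shows in the picture. A call takes as long as a camera call.
- ctrl.search_frame(camera, query): "box" ([left, top, right, bottom] in pixels, round what is visible of it).
- ctrl.place_of(camera, query): "uv" ([column, row] in pixels: a listed point, or the origin of a listed thing).
The state is a dict: "time_s": time; "joints": joint angles; "dq": joint speeds; "tau": joint torques, N m; "eef_pos": TCP position; "ee_rot": TCP orientation; "force": force on the tool from outside, world axes, zero at the start; "wrist_torque": the same for the moment, N m; "grip_width": opening from 0.0 (shut) to 1.0 (fully open); "grip_force": force on a finger pad.
Only numpy, scipy, OpenCV 4.12 (cv2) and the standard library are available. Lean on these libraries where they do the work, as an engineer would, in place of code of your own. Each camera call takes 0.05 s, during which the arm holds its last target. There are 200 camera calls.

## Task

Get the chain-riveting machine ready to run: push the steel shutter on top of its green guard fully open by its upright tab, then reach down through the window and press the lever with the broad flat paddle all the way down until it stops. Come out again leaving the shutter open and the paddle down, without touching the guard or the machine, without moving the neighbouring lever with the small ball end, and without disturbing the loose parts lying about. Just push with the fingertips: nothing is to be picked up.

Things in the scene. Friction and masses are not known exactly. Their poses are not given: they have to be found in the camera images.
- guard: Green steel guard box of a bench chain riveter, fixed; x -115 to +85 mm, y -195 to +215, upper face of its 4 mm top plate at z = 130. Origin on the bench, x away from the robot, y left. Window in the plate: x -50 to +50, y -170 to -10. Rails along y at x = -62 and +62, 6 mm wide, 7 mm above the plate. Motor and flywheel behind (x to 190, z to 112) belong to it. Not to be touched.
- window (a point): Centre of the window (100 mm in guard x by 160 mm in guard y), at the height of the plate's upper face; axes as the guard's.
- shutter (a joint): Travel in m of the steel shutter on the guard plate: 0 covers the window, 0.165 fully open (end stop); it opens along the guard's +y. Takes about 2.5 N to slide and stays where it is left. The leaf is 116 mm (x) by 170 mm (y), its upper face 4 mm above the plate.
- shutter_tab (a point): Middle of the -y face (the face to push) of the shutter's upright tab, 13 mm above the guard plate. The tab is a steel bar 60 mm long (guard x), 12 mm thick (guard y), its top 22 mm above the guard plate. Moves with the shutter; tab and leaf may be touched.
- paddle (a joint): Angle in rad of the lever to press: 0 up (its outer end, towards the guard's -x, tilted up by 0.15), 0.30 fully down (end stop). About 3.5 N at the paddle moves it; there is no spring, it stays where it is left.
- paddle_top (a point): Centre of the upper face of the paddle, a flat steel plate 44 mm (guard x) by 36 mm (guard y), 6 mm thick, at the end of a 60 mm lever whose hinge lies 60 mm to guard +x. Up, it is about 20 mm below the guard plate's upper face; fully down it is 18 mm lower. It moves with the lever.
- paddle_block: Fixed hinge block, under the plate, that carries the paddle lever; origin under the paddle's centre, 20 mm above the bench, axes as the guard's.
- rod (a joint): Angle in rad of the neighbouring lever, which is to be left alone: a thin round steel rod with an 18 mm ball at its end, beside the paddle in the same window, on its left or right; 0 up, 0.30 down.
- rod_top (a point): Top of the ball of the neighbouring lever, about 76 mm from the paddle's centre along guard y; leave alone.
- sprocket: Black steel sprocket, 108 mm across, 9 mm high, lying flat on the bench in front of the guard; leave alone.
- wrench: Brass locknut wrench, 170 mm long, lying on the bench in front of the guard; leave alone.
- reflector: Round orange plastic reflector, 60 mm across, on the bench left of the guard; leave alone.
- brake_arm: Aluminium brake arm, 100 mm long, on the bench right of the guard; leave alone.
- locknut: Brass hexagonal locknut, 28 mm across, 10 mm high, lying on the guard plate in front of the window and the front rail; leave alone.
- bearing_cone: Steel bearing cone, 26 mm across, 16 mm high, on the left end of the guard plate, beyond the shutter's travel; leave alone.
- oil_can: Grey can, 60 mm across, 130 mm high, on the bench left of the guard; leave alone.

How it is judged:
By the outcome, as a careful person would: the job done as asked, in the order asked, and still so for the second after the job is handed in, with the robot touching nothing.
It also fails if it takes over 45 s, if anything falls off the work surface, if the arm or the gripper's body presses on something with over 40 N, if the wrist force passes 120 N, or if a joint passes its speed limit or range.

## Working session

There is one attempt and no reset: what is moved stays moved. The work goes in short steps, Python scripts to look and compute and a tool call to move; the robot and the scene stay as the last step left them, time stands still between calls to the robot, and variables do not carry over. Pictures are saved under pics/ and viewed, at most 10 in all, crops included, and the job is handed in when it is done.

Besides the shell and the picture viewer there is one more tool, called after "Call:" by a JSON object that holds its "op" and its "data". send_rows: Moves the arm, as the interface text tells. Its arguments: {"type":"object","properties":{"targets":{"type":"array"},"grip":{"type":"number"},"squeeze":{"type":"number"}},"required":["targets"]}

```bash
mkdir -p pics; cat > h.py <<'E'
import numpy as np, cv2
from rig import ctrl
from scipy.spatial.transform import Rotation as R
def pose(s=None):
    s=s or ctrl.sense(); q=s["ee_rot"]; T=np.eye(4)
    T[:3,:3]=R.from_quat([q[1],q[2],q[3],q[0]]).as_matrix(); T[:3,3]=s["eef_pos"]; return T
def c2w(cam,T=None):
    c=ctrl.calibration(cam)
    return np.linalg.inv(np.array(c["view"])) if "view" in c else T@np.array(c["mount"])
def ray(cam,uv):
    c=ctrl.calibration(cam)
    K=np.array([[c["fx"],0,c["cx"]],[0,c["fy"],c["cy"]],[0,0,1.]])
    p=cv2.undistortPoints(np.array([[uv]],float),K,np.array([c["k1"],0,0,0.]))[0,0]
    return np.array([p[0],p[1],1.])
def atd(cam,uv,d,T=None):
    M=c2w(cam,T); return (M@np.append(ray(cam,uv)*d,1))[:3]
def atz(cam,uv,z,T=None):
    M=c2w(cam,T); r=M[:3,:3]@ray(cam,uv); o=M[:3,3]; return o+r*(z-o[2])/r[2]
def dep(D,uv,k=2):
    u,v=int(round(uv[0])),int(round(uv[1])); a=D[max(v-k,0):v+k+1,max(u-k,0):u+k+1]; a=a[a>0]
    return float(np.median(a)) if a.size else 0.
def save(n,img): cv2.imwrite("pics/"+n+".png",img[:,:,::-1])
E
python3 - <<'E'
from h import *
np.set_printoptions(precision=1,suppress=True)
print(ctrl.sense())
for cam in ("top","scene"):
    img,D=ctrl.capture(cam); save(cam+"0",img); np.save(cam+"0.npy",D)
    for q in ("guard","window","shutter_tab","locknut","bearing_cone","oil_can"):
        for r in ctrl.place_of(cam,q)[:1]:
            d=dep(D,r["uv"]); print(cam,q,r["conf"],np.array(r["uv"]),atd(cam,r["uv"],d), atz(cam,r["uv"],130))
E
```

```text
{'time_s': 0.0, 'joints': array([-1.4,  0.3,  1.5,  0. ,  1.3, -0.2]), 'dq': array([ 0., -0.,  0., -0., -0., -0.]), 'tau': array([  0. , -41.2, -26. ,  -0. ,   0. ,  -0. ]), 'eef_pos': array([ 221.6, -475.7,  230.7]), 'ee_rot': array([-0. ,  1. ,  0.2,  0. ]), 'force': array([-0.2,  0.7,  0.1]), 'wrist_torque': array([ 0.,  0., -0.]), 'grip_force': 0.0, 'grip_width': 0.9964690416140523}
top guard 0.85 [322.9 198.1] [589.4 -43.3 132.3] [589.7 -43.5 130. ]
top shutter_tab 0.78 [335.2 189.7] [606.6 -69.9 135.6] [607.5 -70.4 130. ]
top locknut 0.48 [339.2 235.2] [508.5 -75.4 140.4] [509.1 -76.3 130. ]
top bearing_cone 0.63 [324.6 196.6] [592.2 -46.9 134.7] [592.9 -47.2 130. ]
top oil_can 0.83 [204.4 162. ] [673.8 212.8 127.9] [673.3 212.5 130. ]
scene shutter_tab 0.82 [218.9 175.7] [609.1 -60.  151.2] [597.3 -81.  130. ]
scene locknut 0.62 [254.2 157.7] [514.7 -71.2 139.7] [508.  -80.9 130. ]
scene bearing_cone 0.62 [292.6 239. ] [594.4 148.8 136.7] [590.6 144.3 130. ]
scene oil_can 0.6 [276.4 338.5] [712.8 249.7  56.7] [739.1 284.3 130. ]
```

View pics/top0.png

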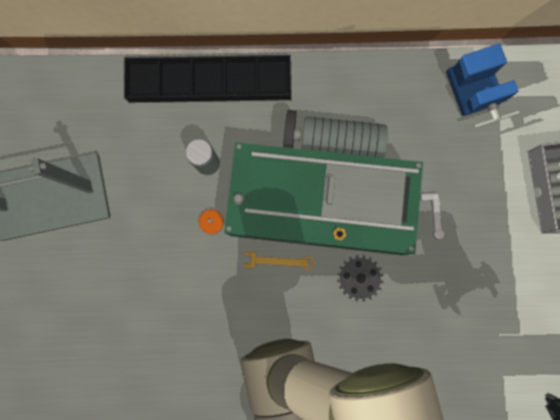

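View pics/scene0.png

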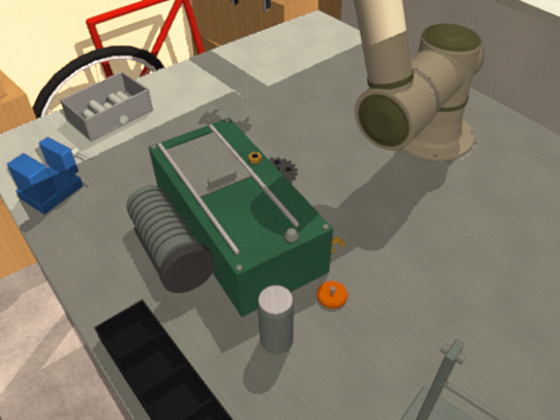

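The top picture shows the guard with corners at about (236,144), (422,163), (414,253) and (226,236). The tab is at (330,190), the locknut at (340,234) and the cone at (238,199). A dark strip of window shows at column 407. Next I fit the guard pose from depth.

```bash
cat > g.py <<'E'
from h import *
def cloud(cam,D,T=None):
    v,u=np.mgrid[0:420,0:560]; c=ctrl.calibration(cam)
    K=np.array([[c["fx"],0,c["cx"]],[0,c["fy"],c["cy"]],[0,0,1.]])
    p=cv2.undistortPoints(np.stack([u,v],-1).reshape(-1,1,2).astype(float),K,np.array([c["k1"],0,0,0.]))[:,0]
    d=D.reshape(-1); P=np.c_[p*d[:,None],d]; M=c2w(cam,T)
    W=P@M[:3,:3].T+M[:3,3]; W[d<=0]=np.nan; return W.reshape(420,560,3)
E
python3 - <<'E'
from g import *
np.set_printoptions(precision=3,suppress=True)
D=np.load("top0.npy"); W=cloud("top",D)
m=(abs(W[...,2]-132)<14); m[:, :215]=0; m[:,430:]=0; m[:130]=0; m[265:]=0
n,l,st,_=cv2.connectedComponentsWithStats(m.astype(np.uint8)); k=1+st[1:,4].argmax()
m=cv2.morphologyEx((l==k).astype(np.uint8),cv2.MORPH_OPEN,np.ones((5,5)))>0
c,s,a=cv2.minAreaRect(W[m][:,:2].astype(np.float32)); print(c,s,a, np.nanmedian(W[m][:,2]))
b=cv2.boxPoints((c,s,a)); print(b)
# yaw of guard: long side = guard y
e=[b[1]-b[0],b[2]-b[1]]; e=max(e,key=np.linalg.norm); e=e/np.linalg.norm(e); e=e*np.sign(e[1])
ex=np.array([e[1],-e[0]]); yaw=np.arctan2(ex[1],ex[0]); print("yaw",yaw)
o=np.array(c)+15*ex-10*e; print("origin",o)
def tog(p): return np.array([(p[:2]-o)@ex,(p[:2]-o)@e])
t=(abs(W[...,2]-152)<12)&(W[...,2]>143); t&=(l==k)|t
for lo,hi,n in ((143,165,"tab"),):
    q=W[(W[...,2]>lo)&(W[...,2]<hi)]; g=np.array([tog(p) for p in q]); q=g[(abs(g[:,0])<55)&(g[:,1]>-180)&(g[:,1]<160)]
    print(n,len(q),q.min(0),q.max(0),np.median(q,0))
for n,uv in (("nut",(340,234)),("cone",(238,199)),("tab",(330,190)),("winstrip",(407,200)),("can",(199,152))):
    p=W[uv[1],uv[0]]; print(n,p,tog(p))
np.savez("guard.npz",o=o,ex=ex,ey=e,yaw=yaw)
E
```

```text
(592.1951293945312, -44.299896240234375) (409.41424560546875, 201.80078125) 82.8984146118164 131.22265289221116
[[ 466.761 -234.962]
 [ 667.014 -259.911]
 [ 717.629  146.363]
 [ 517.377  171.311]]
yaw -0.12394612
origin [605.844 -56.078]
tab 166 [-30.365  -9.104] [28.874  2.94 ] [-1.563 -2.873]
nut [510.97  -77.062 141.131] [-91.552 -32.552]
cone [588.318 137.846 149.46 ] [-41.366 190.27 ]
tab [603.486 -57.311 154.173] [-2.187 -1.515]
winstrip [ 595.19  -246.514   26.563] [  12.971 -190.293]
can [695.864 224.36  129.212] [ 54.66  289.415]
```

```bash
python3 - <<'E'
from h import *
T=pose(); print(T.round(3)); print("tool x yaw",np.arctan2(T[1,0],T[0,0]),"tool y yaw",np.arctan2(T[1,1],T[0,1]))
print(np.array(ctrl.calibration("wrist")["mount"]).round(2))
E
```

```text
[[ 9.07000e-01  4.22000e-01 -0.00000e+00  2.21622e+02]
 [ 4.22000e-01 -9.07000e-01 -0.00000e+00 -4.75948e+02]
 [-0.00000e+00  0.00000e+00 -1.00000e+00  2.31316e+02]
 [ 0.00000e+00  0.00000e+00  0.00000e+00  1.00000e+00]]
tool x yaw 0.43584847873496857 tool y yaw -1.1349478464775695
[[   0.     -0.95   -0.33   83.45]
 [   1.      0.     -0.      0.43]
 [   0.     -0.33    0.95 -143.52]
 [   0.      0.      0.      1.  ]]
```

Call:
{"op": "send_rows", "data": {"targets": [{"offset": [2.4,2.4,0],"spin": 0.1},{"offset": [4.8,4.8,0],"spin": 0.2},{"offset": [7.2,7.2,0],"spin": 0.3},{"offset": [9.6,9.6,0],"spin": 0.4},{"offset": [12,12,0],"spin": 0.5},{"offset": [14.4,14.4,0],"spin": 0.6},{"offset": [16.8,16.8,0],"spin": 0.7},{"offset": [19.2,19.2,0],"spin": 0.8}], "grip": 0, "squeeze": 60}}

```text
time_s: 1.37
eef_pos: [414.6, -282.5, 231.4]
ee_rot: [0.0, 0.814, 0.581, 0.0]
force: [-0.1, -0.4, 0.5]
grip_width: 0.001
grip_force: 0.0
```

Call:
{"op": "send_rows", "data": {"targets": [{"offset": [2.4,2.4,0],"spin": 0.1},{"offset": [4.8,4.8,0],"spin": 0.21},{"offset": [7.2,7.2,0],"spin": 0.21},{"offset": [9.6,9.6,0],"spin": 0.21},{"offset": [12,12,0],"spin": 0.21},{"offset": [14.4,14.4,0],"spin": 0.21},{"offset": [16.8,16.8,0],"spin": 0.21},{"offset": [18.7,18.7,0],"spin": 0.21}]}}

```text
time_s: 2.03
eef_pos: [601.9, -94.9, 231.2]
ee_rot: [-0.0, 0.75, 0.662, 0.0]
force: [0.6, 0.8, 0.2]
grip_width: -0.0
grip_force: 0.0
```

```bash
cat > m.py <<'E'
from g import *
np.set_printoptions(precision=1,suppress=True)
G=np.load("guard.npz"); o,ex,ey=G["o"],G["ex"],G["ey"]
def tog(p): p=np.asarray(p); return np.r_[(p[:2]-o)@ex,(p[:2]-o)@ey,p[2:]]
def tow(x,y): return o+x*ex+y*ey
def stat():
    s=ctrl.sense(); T=pose(s); print("t",s["time_s"],"tcp",T[:3,3],"guard",tog(T[:3,3]),"yawrel",np.arctan2(T[1,0],T[0,0])-float(G["yaw"]),"F",s["force"],"w",s["grip_width"]); return T
E
python3 - <<'E'
from m import *
T=stat(); img,D=ctrl.capture("wrist"); save("w1",img); W=cloud("wrist",D,T)
for q in ("shutter_tab","window"):
    for r in ctrl.place_of("wrist",q)[:1]: print(q,r["conf"],r["uv"],tog(atd("wrist",r["uv"],dep(D,r["uv"]),T)))
g=np.dstack([(W[...,:2]-o)@ex,(W[...,:2]-o)@ey,W[...,2]])
m=(abs(g[...,2]-150)<7)&(abs(g[...,0])<45)&(g[...,1]>-60)&(g[...,1]<60); q=g[m]
print("tab",len(q),np.percentile(q,[2,50,98],axis=0))
E
```

```text
t 2.0333 tcp [601.9 -94.9 231.2] guard [  0.9 -39.  231.2] yawrel 1.5707703538169153 F [0.6 0.8 0.2] w -0.00020470087523836409
shutter_tab 0.9 [280.3, 178.7] [  0.  -13.9 135. ]
tab 1917 [[-29.4  -9.3 144.8]
 [ -0.8  -2.8 152.6]
 [ 27.9   2.  154.1]]
```

Call:
{"op": "send_rows", "data": {"targets": [{"offset": [0,0,-2.5]},{"offset": [0,0,-5]},{"offset": [0,0,-7]},{"offset": [0,0,-8.4]},{"offset": [0,0,-8.9]},{"offset": [0,0,-8.9]}]}}

```text
invalid input
```

Call:
{"op": "send_rows", "data": {"targets": [{"offset": [0.12,0.99,0]},{"offset": [0.19,1.5,0]},{"offset": [0.25,2.0,0]},{"offset": [0.31,2.5,0]},{"offset": [0.43,3.5,0]},{"offset": [0.56,4.5,0]},{"offset": [0.68,5.5,0]},{"offset": [0.81,6.5,0]}]}}

```text
invalid input
```

Call:
{"op": "send_rows", "data": {"targets": [{"offset": [0,0,-2.5],"spin": 0},{"offset": [0,0,-5],"spin": 0},{"offset": [0,0,-7],"spin": 0},{"offset": [0,0,-8.4],"spin": 0},{"offset": [0,0,-8.9],"spin": 0},{"offset": [0,0,-8.9],"spin": 0}]}}

```text
time_s: 2.68
eef_pos: [599.8, -97.5, 141.5]
ee_rot: [-0.001, 0.75, 0.661, -0.001]
force: [-0.4, 0.5, 0.2]
grip_width: 0.001
grip_force: 0.0
```

Call:
{"op": "send_rows", "data": {"targets": [{"offset": [0.12,1.0,0],"spin": 0},{"offset": [0.19,1.5,0],"spin": 0},{"offset": [0.25,2.0,0],"spin": 0},{"offset": [0.31,2.5,0],"spin": 0},{"offset": [0.43,3.5,0],"spin": 0},{"offset": [0.56,4.5,0],"spin": 0},{"offset": [0.68,5.5,0],"spin": 0},{"offset": [0.81,6.5,0],"spin": 0}]}}

```text
time_s: 3.35
eef_pos: [609.0, -30.8, 142.5]
ee_rot: [0.0, 0.75, 0.662, 0.0]
force: [0.5, -2.5, 1.7]
grip_width: 0.0
grip_force: 1.4
```

Call:
{"op": "send_rows", "data": {"targets": [{"offset": [0.12,1.0,0],"spin": 0},{"offset": [0.25,2.0,0],"spin": 0},{"offset": [0.37,3.0,0],"spin": 0},{"offset": [0.5,4.0,0],"spin": 0},{"offset": [0.62,5.0,0],"spin": 0},{"offset": [0.74,6.0,0],"spin": 0},{"offset": [0.87,7.0,0],"spin": 0},{"offset": [0.99,8.0,0],"spin": 0}]}}

```text
time_s: 4.02
eef_pos: [618.7, 49.0, 142.3]
ee_rot: [0.0, 0.75, 0.662, 0.0]
force: [2.5, -3.4, 1.5]
grip_width: 0.002
grip_force: 1.4
```

Call:
{"op": "send_rows", "data": {"targets": [{"offset": [0.06,0.5,0],"spin": 0},{"offset": [0.12,1.0,0],"spin": 0},{"offset": [0.19,1.5,0],"spin": 0},{"offset": [0.25,2.0,0],"spin": 0}]}}

```text
time_s: 4.35
eef_pos: [621.0, 68.3, 142.1]
ee_rot: [-0.0, 0.75, 0.661, -0.0]
force: [-0.1, -2.0, 1.0]
grip_width: 0.004
grip_force: 1.3
```

Call:
{"op": "send_rows", "data": {"targets": [{"offset": [0.04,0.3,0],"spin": 0},{"offset": [0.07,0.6,0],"spin": 0},{"offset": [0.1,0.8,0],"spin": 0},{"offset": [0.1,0.8,0],"spin": 0}]}}

```text
time_s: 4.68
eef_pos: [621.4, 71.3, 142.2]
ee_rot: [0.002, 0.75, 0.661, -0.004]
force: [-6.3, -24.8, 4.9]
grip_width: -0.0
grip_force: 12.9
```

Call:
{"op": "send_rows", "data": {"targets": [{"offset": [-0.12,-1.0,0],"spin": 0},{"offset": [-0.37,-3,0.5],"spin": 0},{"offset": [-0.62,-5,2],"spin": 0},{"offset": [-0.9,-7.5,4],"spin": 0},{"offset": [-1.3,-10.5,6],"spin": 0},{"offset": [-1.7,-13.5,8],"spin": 0},{"offset": [-2.05,-16.5,9],"spin": 0},{"offset": [-2.4,-19.0,10],"spin": 0}]}}

```text
time_s: 5.35
eef_pos: [597.8, -115.4, 243.2]
ee_rot: [-0.0, 0.75, 0.661, 0.0]
force: [0.1, 0.1, 0.1]
grip_width: -0.001
grip_force: 0.0
```

```bash
python3 - <<'E'
from m import *
T=stat(); img,D=ctrl.capture("wrist"); save("w2",img); W=cloud("wrist",D,T)
for q in ("paddle_top","rod_top","shutter_tab","locknut"):
    for r in ctrl.place_of("wrist",q)[:2]: print(q,r["conf"],r["uv"],tog(atd("wrist",r["uv"],dep(D,r["uv"]),T)),tog(atz("wrist",r["uv"],110,T)))
img2,D2=ctrl.capture("top"); save("t2",img2[120:270,200:440].repeat(3,0).repeat(3,1))
for q in ("paddle_top","rod_top"):
    for r in ctrl.place_of("top",q)[:2]: print("top",q,r["conf"],r["uv"],tog(atd("top",r["uv"],dep(D2,r["uv"]))))
E
```

```text
t 5.35 tcp [ 597.8 -115.4  243.2] guard [ -0.7 -59.8 243.2] yawrel 1.569272453879941 F [0.1 0.1 0.1] w -0.0009016360597099578
paddle_top 0.7 [285.9, 199.3] [  3.  -60.3 111.6] [  3.  -60.8 110. ]
rod_top 0.96 [280.2, 277.1] [ -1.3 -49.5 256.9] [  -1.7 -132.   110. ]
locknut 0.62 [155.6, 171.9] [-88.8 -31.3 141.3] [-100.   -38.3  110. ]
top paddle_top 0.71 [353.2, 190.3] [  9.2 -54.6 111.1]
top rod_top 0.59 [237.7, 197.2] [-37.1 191.8 145.6]
top rod_top 0.55 [277.6, 260.9] [-161.2   96.2    6.2]
```

View pics/w2.png

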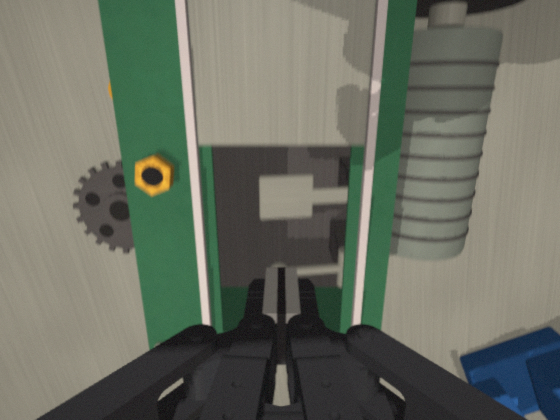

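```bash
python3 - <<'E'
from m import *
img,D=ctrl.capture("wrist"); T=stat(); W=cloud("wrist",D,T)
L=(W-T[:3,3])@T[:3,:3]
for a in range(-90,10,10):
    m=(L[...,2]>=a)&(L[...,2]<a+10)&(abs(L[...,0])<60)&(abs(L[...,1])<110); q=L[m]
    if len(q)>5: print(a,len(q),"x",np.percentile(q[:,0],[1,99]),"y",np.percentile(q[:,1],[1,99]))
g=np.dstack([(W[...,:2]-o)@ex,(W[...,:2]-o)@ey,W[...,2]])
q=g[(abs(g[...,2]-111)<9)&(abs(g[...,0]-3)<45)&(abs(g[...,1]+60)<30)]
print("paddle",np.percentile(q,[2,50,98],axis=0))
r=g[(abs(g[...,2]-108)<12)&(abs(g[...,0])<45)&(g[...,1]<-100)&(g[...,1]>-165)]; print("rod",len(r),np.percentile(r,[2,50,98],axis=0) if len(r) else 0)
e=g[(abs(g[...,2]-135)<4)&(abs(g[...,0])<40)&(g[...,1]>-100)]; print("leaf edge y",np.percentile(e[:,1],1),"z",np.median(e[:,2]))
E
```

```text
t 5.8 tcp [ 598.1 -112.9  241.8] guard [ -0.6 -57.3 241.8] yawrel 1.5710651971368108 F [-0.3 -0.3  0.4] w -0.0024808192285191394
-90 2865 x [10.6 17.4] y [-54.6  53.6]
-80 10377 x [ 1.8 17.1] y [-53.1  52.7]
-70 6574 x [-9.7 16.8] y [-45.5  45. ]
-60 8585 x [-9.4 12.8] y [-37.5  37. ]
-50 2622 x [-8.9 13.3] y [-30.3  29.5]
-40 1331 x [-11.1  11.2] y [-13.6  12.9]
-30 1006 x [ 5.7 11.1] y [-13.8  13.1]
-20 824 x [ 5.8 11.1] y [-13.9  13.2]
-10 265 x [ 5.8 11. ] y [-12.1  11.6]
paddle [[-17.9 -73.5 105.2]
 [  6.7 -56.  111.2]
 [ 44.7 -39.4 115.2]]
rod 382 [[  -6.5 -128.3  102.7]
 [  26.3 -123.3  107.3]
 [  44.1 -117.   110.9]]
leaf edge y -10.72296323975116 z 134.97622042329607
```

The wrist picture shows the paddle at (286,197), the rod near row 270 just behind the fingertips, and the leaf edge at row 146. The shutter is fully open (leaf edge measured at y = -10.7) and the fingers are over the paddle. I go straight down.

Call:
{"op": "send_rows", "data": {"targets": [{"offset": [0,0,-2.5],"spin": 0},{"offset": [0,0,-5],"spin": 0},{"offset": [0,0,-7.5],"spin": 0},{"offset": [0,0,-9.5],"spin": 0},{"offset": [0,0,-11],"spin": 0},{"offset": [0,0,-12],"spin": 0},{"offset": [0,0,-12.2],"spin": 0},{"offset": [0,0,-12.2],"spin": 0}]}}

```text
time_s: 6.47
eef_pos: [598.1, -113.6, 120.2]
ee_rot: [-0.0, 0.75, 0.662, -0.0]
force: [-0.3, -0.1, 0.3]
grip_width: -0.002
grip_force: 0.0
```

Call:
{"op": "send_rows", "data": {"targets": [{"offset": [0,0,-0.4],"spin": 0},{"offset": [0,0,-0.8],"spin": 0},{"offset": [0,0,-1.2],"spin": 0},{"offset": [0,0,-1.5],"spin": 0},{"offset": [0,0,-1.8],"spin": 0},{"offset": [0,0,-2.1],"spin": 0},{"offset": [0,0,-2.1],"spin": 0}]}}

```text
time_s: 7.05
eef_pos: [598.0, -113.9, 98.8]
ee_rot: [-0.0, 0.75, 0.662, -0.0]
force: [-0.5, -0.2, -0.2]
grip_width: -0.003
grip_force: 0.0
```

Call:
{"op": "send_rows", "data": {"targets": [{"offset": [0,0,-0.2],"spin": 0},{"offset": [0,0,-0.4],"spin": 0},{"offset": [0,0,-0.5],"spin": 0}]}}

```text
time_s: 7.3
eef_pos: [598.4, -114.0, 94.3]
ee_rot: [0.0, 0.75, 0.662, 0.0]
force: [-0.1, 0.5, 3.7]
grip_width: 0.001
grip_force: 1.4
```

Call:
{"op": "send_rows", "data": {"targets": [{"offset": [0,0,-0.2],"spin": 0},{"offset": [0,0,-0.4],"spin": 0},{"offset": [0,0,-0.4],"spin": 0}]}}

```text
time_s: 7.55
eef_pos: [598.8, -114.1, 92.7]
ee_rot: [0.001, 0.75, 0.662, 0.001]
force: [-6.2, 2.5, 17.6]
grip_width: 0.003
grip_force: 9.7
```

Call:
{"op": "send_rows", "data": {"targets": [{"offset": [0,0,-0.15],"spin": 0},{"offset": [0,0,-0.15],"spin": 0}]}}

```text
time_s: 7.72
eef_pos: [598.9, -114.1, 92.4]
ee_rot: [0.002, 0.75, 0.662, 0.001]
force: [-10.2, 3.1, 26.6]
grip_width: 0.002
grip_force: 14.3
```

Firm stop. I come straight up and check.

Call:
{"op": "send_rows", "data": {"targets": [{"offset": [0,0,1],"spin": 0},{"offset": [0,0,3],"spin": 0},{"offset": [0,0,5.5],"spin": 0},{"offset": [0,0,8],"spin": 0},{"offset": [0,0,11],"spin": 0},{"offset": [0,0,14],"spin": 0},{"offset": [0,0,15.5],"spin": 0},{"offset": [0,0,15.5],"spin": 0}]}}

```text
time_s: 8.38
eef_pos: [599.2, -114.3, 247.5]
ee_rot: [0.003, 0.75, 0.662, 0.002]
force: [-0.7, 0.5, -0.4]
grip_width: -0.005
grip_force: 0.0
```

```bash
python3 - <<'E'
from m import *
ctrl.capture("wrist"); img,D=ctrl.capture("wrist"); T=stat(); save("w3",img); W=cloud("wrist",D,T)
g=np.dstack([(W[...,:2]-o)@ex,(W[...,:2]-o)@ey,W[...,2]])
q=g[(abs(g[...,2]-100)<20)&(abs(g[...,0]-3)<12)&(abs(g[...,1]+57)<12)]
A=np.c_[q[:,0],np.ones(len(q))]; print("paddle z slope vs x, z at 0",np.linalg.lstsq(A,q[:,2],rcond=None)[0])
e=g[(abs(g[...,2]-135)<4)&(abs(g[...,0])<40)&(g[...,1]>-100)]; print("leaf edge y",np.percentile(e[:,1],1))
E
```

```text
t 8.4833 tcp [ 598.  -113.9  243.2] guard [ -0.6 -58.3 243.2] yawrel 1.5697438849632206 F [ 0.2  0.6 -1.2] w -0.00030938347800899343
paddle z slope vs x, z at 0 [ 0.2 91.8]
leaf edge y -10.179585797833917
```

View pics/w3.png

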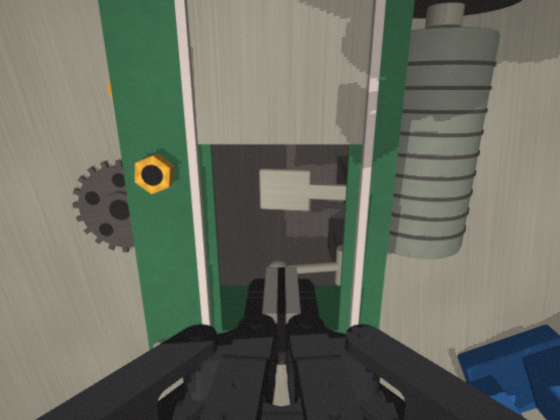

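The picture shows the shutter edge at row 144, still open, and the paddle at (285,190), now about 19 mm lower and tilted down. The rod near row 268 and the locknut at (153,174) are unchanged. Nothing is in contact, so I hand the job in.

```bash
python3 -c "
from rig import ctrl
print(ctrl.finish_job())"
```

```text
the job is handed in; nothing more can be done
None
```

The shutter is fully open against its stop, the paddle is pressed down to its stop, and the arm is clear above the window; the job was handed in at about 8.5 s on the robot's clock, and no verdict came back.

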